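# Open a machined housing and hold up its bearing carrier

### The job

Lift the loose cover straight up off the housing's two dowel pins and lay it down gently, without dropping it, handle up in the middle of the cork pad. Then lift the bearing carrier out by its handle, keeping it level so that both loose bushes stay on their spigots, and hold it up for inspection: level and still, straight above the housing, its underside at least 5 cm above the housing's rim. Finish while holding it there, without putting it down or letting go, and leave everything else on the bench alone.

Things in the scene. Friction and masses are not known exactly. Their poses are not given: they have to be found in the camera images.
- housing: The covered aluminium housing (a smaller, open, empty one stands far left), open on top, fixed: 200 (x) x 150 (y) x 60 mm high, walls and floor 8 mm, a 20 x 20 mm full-height boss in each inner corner. Two upright 6 mm dowel pins on two diagonal corner bosses, at x, y = (+84, -59) and (-84, +59) mm, rise 12 mm above the rim. Origin: centre of its underside, on the bench; z up.
- cover: Loose aluminium plate 200 (x) x 150 (y) x 5 mm, about 0.4 kg, on the housing's rim, axes along the housing's; two 9 mm holes over the pins. On its middle a bow handle along its x: square bar 80 mm long, 12 mm wide (y), top 40 and lower side 28 mm above the plate's underside, a 10 mm post at each end. Origin: centre of the plate's underside; z up.
- carrier: Steel-grey plate 120 (x) x 76 (y) x 8 mm, about 0.3 kg, loose on the housing's floor, within 5 mm and 0.05 rad of its centre. On its middle (centre of mass) a bow handle along its x: square bar 50 mm long, 12 mm wide (y), top 46 and lower side 34 mm above the plate's underside, a 10 mm post at each end. A 10 mm spigot, 6 mm high, at x = +46 and -46 mm. Origin: centre of underside; z up.
- bush1: Loose brass bush, a ring 24 mm outside and 14 mm inside diameter, 18 mm high, 35 g, standing over the carrier's spigot at x = +46 mm. Origin: centre of its underside.
- bush2: The same kind of bush, over the carrier's spigot at x = -46 mm.
- seat1 (a point): Foot of the carrier's spigot at x = +46 mm, on the plate's upper face (8 mm above its underside), where bush1 stands.
- seat2 (a point): The same at x = -46 mm, where bush2 stands.
- pad: Flat cork pad fixed to the bench, 230 (x) x 190 (y) x 4 mm thick, empty, on the other side of the robot's centre line from the housing. Origin: centre of its underside; z up.
- block: Bystander: aluminium block 40 x 40 x 40 mm high, near the robot. Origin: centre of its underside.
- flange: Bystander: turned aluminium flange, 52 mm diameter, 36 mm high, beyond the middle of the bench. Origin: centre of its underside.
- bars: Bystander: two stacked brass bars, 200 x 30 mm, 28 mm high, at the right side. Origin: centre of its underside.
- caliper: Bystander: caliper lying flat, 200 mm long, 10 mm high, at the left side. Origin: underside, middle of its beam.
- driver: Bystander: air screwdriver lying down, 230 mm long, 40 mm high, at the far edge. Origin: underside.
- oil: Bystander: white oil bottle, 44 mm diameter, 100 mm high, at the far edge. Origin: centre of its underside.
There are look-alikes about, which are no part of the job. Leave any purple look-alike of the cover alone.

How it is judged:
On the way, in this order (a step that is already met when the one before it is completed fails the run):
1. the cover is lifted clear of the dowel pins by the fingers (z of cover in the frame of housing above 0.075 m and contact force between the fingers and cover above 0.5 N), for 0.1 s.
2. the cover lies flat in the middle of the cork pad, handle up, and is let go (horizontal distance between cover and pad below 0.06 m and z of cover in the frame of pad below 0.012 m and angle between cover's own z axis and vertical below 0.06 rad and linear speed of cover below 0.02 m/s and contact force between the fingers and cover below 0.05 N), for 0.2 s.
3. the carrier is lifted clear of the housing by the fingers (z of carrier in the frame of housing above 0.065 m and contact force between the fingers and carrier above 0.5 N), for 0.1 s.
At the end, for the whole second after the job is handed in: Only the fingers hold the carrier: underside over 45 mm above the rim, centre within 60 mm of the housing's, tilt under 0.10 rad, under 0.03 m/s and 0.15 rad/s; bushes within 8 mm of their seats; cover flat at rest on the pad, handle up, within 60 mm of its centre, untouched (all of step 2 and z of carrier in the frame of housing above 0.105 m and horizontal distance between carrier and housing below 0.06 m and angle between carrier's own z axis and vertical below 0.1 rad and linear speed of carrier below 0.03 m/s and angular speed of carrier below 0.15 rad/s and contact force between the fingers and carrier above 1 N and contact force between carrier and housing below 0.05 N and contact force between carrier and cover below 0.05 N and distance between bush1 and seat1 below 0.008 m and distance between bush2 and seat2 below 0.008 m); the arm keeps its last pose, push and grip.
It fails at once if the cover is dropped (faster than 0.6 m/s while the fingers do not touch it) (linear speed of cover above 0.6 m/s and contact force between the fingers and cover below 0.01 N).
It fails at once if the carrier is tipped by more than 0.3 rad (angle between carrier's own z axis and vertical above 0.3 rad).
It fails at once if a bush comes off its spigot (distance between bush1 and seat1 above 0.02 m or distance between bush2 and seat2 above 0.02 m).
It fails at once if something else on the bench is moved by more than 25 mm (distance of any of block, flange, bars, caliper, driver, oil from where it was at the start of the episode above 0.025 m).
It also fails if it takes over 59 s, if anything falls off the work surface, if the arm or the gripper's body presses on something with over 40 N, if the wrist force passes 120 N, or if a joint passes its speed limit or range.

### The arm

A 6-joint arm with a two-finger parallel gripper is mounted at the origin on the work surface. World frame = base frame: x ahead of the robot, y to its left, z up, the work surface at z = 0. Lengths are in m, angles in rad, forces in N, time in s.
With the tool pointing down it reaches from about 0.375 to 0.9 m from the base axis. Payload 3.1 kg.
Tool frame: the origin (TCP) lies at the centre of the arm's flange, where the gripper is bolted on; the fingertips stand 173 mm ahead of it and the grasp point (between the pads) lies 155 mm ahead of it (finger_overhang is the distance from the TCP to the fingertips, in m); z points along the fingers, y is the line along which they close (so a half turn about z gives the same grasp; the last joint's range is limited). The gripper opens to 85 mm and grips with 20 to 120 N. Pads are 22 mm wide; open, the fingers measure 114 mm over their backs; the gripper's body (76 mm by 85 mm) begins 54 mm behind the grasp point. The pads swing forward as they close: fully open they stand 13 mm farther back than shut.
Start: joints at [1.079, 0.527, 1.433, -0, 1.181, -0.178], TCP at [0.192, 0.595, 0.405] pointing down, gripper open.
Joint ranges: [-3.08, 3.08], [-0.75, 2.2], [0.22, 2.44], [-1.43, 4.57], [0, 2.65], [-2.85, 2.85]. Speed limits (rad/s): [2.79, 2.79, 3.14, 3.14, 3.14, 3.14].

### API

Orientations are given as [roll, pitch, yaw] about the fixed x, y, z axes, in that order (R = Rz(yaw) Ry(pitch) Rx(roll)).
In Python, from cell import * gives the robot as it stands.
- The arm moves only by the shell command python3 -m pendant 'ROWS' [FORCE]. ROWS is a JSON object whose one key "series" holds a list of rows, each an object of numbers: "tx", "ty", "tz": the shift along the tool's x, y, z in mm; "wx", "wy", "wz": the turn, a rotation vector about the tool's x, y, z in rad; "gripper": the opening, from -1 (shut) to 1 (fully open). In form: {"series": [{"tx": .., "ty": .., "tz": .., "wx": .., "wy": .., "wz": .., "gripper": ..}, ...]}. A call has 1 to 12 rows; each row is the pose to reach, as a shift and turn from the pose commanded when the call began, along the tool's axes at that moment; what a row does not reach only later rows make up. A row lasts 1/10 s, in which the tool goes at most 50 mm and 8.59 degrees, less where a joint would pass 70% of its speed; a pose out of reach is approached as far as the arm can. A call with a gripper value outside its range is refused whole. The fingers move at their own pace and stop on an object; FORCE is the grip in N (left out, the last holds). Time passes only in rows, so rows that repeat a pose let the fingers close. It gives the time, the measured TCP pose, the force, the opening and the grip force at its end, in the units of the state.
- sense(): the state, without advancing time (a new reading comes with each control period).
- get_image(name): name is "scene" or "top" or "wrist"; returns the picture (400x640x3 uint8, blue, green, red); there is no depth.
- camera_info(name): a dict with "vfov" (degrees; the focal length in pixels is half the picture's height over the tangent of half this angle, whatever the lens; pixels are square), "cx", "cy" (the principal point, pixels), "R" (3x3) and "t" (3): a world point X has camera coordinates R X + t; the wrist camera has in their place "mount" (4x4, takes a point from camera to tool coordinates, whose origin is the TCP and whose axes are the flange's). Camera axes: x right, y down, z forward; pixel columns grow to the right and rows downward; lengths in m; the calibration is good to about 2 mm. The wrist camera is an equidistant fisheye: a pixel r from the principal point sees the ray r / f radians off the axis. A picture is of the moment at which its call begins: read the wrist's pose just before it. camera_info takes no time and is no camera call.
- sign_off(): hands the job in; it is judged then, once.
The state is a dict: "time": time; "q": joint angles; "joint_velocities": joint speeds; "joint_torque": joint torques, N m; "position": TCP position; "tool_rot": TCP orientation; "force": force on the tool from outside, world axes, zero at the start; "torque": the same for the moment, N m; "grip_width": finger opening in m; "grip_force": force on a finger pad.
Only numpy, scipy, OpenCV 4.12 (cv2) and the standard library are available. Lean on these libraries where they do the work, as an engineer would, in place of code of your own. Each camera call takes 0.05 s, during which the arm holds its last target. There are 200 camera calls.

## Working session

There is one attempt and no reset: what is moved stays moved. The work goes in short steps, Python scripts to look and compute and a shell command to move; the robot and the scene stay as the last step left them, time stands still between calls to the robot, and variables do not carry over. Pictures are saved under pics/ and viewed, at most 12 in all, crops included, and the job is handed in when it is done.

```bash
ls; mkdir -p pics
python3 - <<'E'
from cell import *
import cv2,numpy as np
s=sense();print({k:np.round(v,3).tolist() for k,v in s.items()})
for n in("scene","top"):
    c=camera_info(n);print(n,c);cv2.imwrite(f"pics/{n}0.png",get_image(n))
print(camera_info("wrist"))
E
```

```text
pics
{'time': 0.0, 'q': [1.079, 0.528, 1.434, -0.0, 1.181, -0.179], 'joint_velocities': [0.003, 0.0, -0.0, -0.001, 0.0, 0.002], 'joint_torque': [-0.001, -44.235, -17.802, -0.0, 0.008, -0.0], 'position': [0.192, 0.594, 0.404], 'tool_rot': [-3.139, -0.0, 2.829], 'force': [0.95, -0.122, -1.298], 'torque': [-0.022, -0.022, 0.029], 'grip_force': 0.0, 'grip_width': 0.085}
scene {'vfov': 55.49782323755933, 'cx': 320.2689148122607, 'cy': 191.27461277492688, 'R': array([[ 0.03536978,  0.9993073 ,  0.01157136],
       [ 0.78190014, -0.02046007, -0.62306785],
       [-0.62239951,  0.03108542, -0.78208219]]), 't': array([ 0.01588448, -0.36655693,  1.49030176])}
top {'vfov': 50.38531389270118, 'cx': 323.1192518828884, 'cy': 195.06879632186914, 'R': array([[-0.00482499, -0.99998311,  0.00324169],
       [-0.98261797,  0.00413956, -0.1855931 ],
       [ 0.18557654, -0.00408083, -0.98262134]]), 't': array([-0.02018732,  0.49330267,  1.53014571])}
{'vfov': 65.70646984690485, 'cx': 322.0476281551475, 'cy': 198.23754954463723, 'mount': array([[-7.29889937e-04, -9.46139462e-01, -3.23758531e-01,
         8.36391518e-02],
       [ 9.99999716e-01, -7.51140322e-04, -5.93227008e-05,
        -1.67742171e-05],
       [-1.87060539e-04, -3.23758482e-01,  9.46139741e-01,
         3.10754080e-02],
       [ 0.00000000e+00,  0.00000000e+00,  0.00000000e+00,
         1.00000000e+00]])}
```

View pics/top0.png

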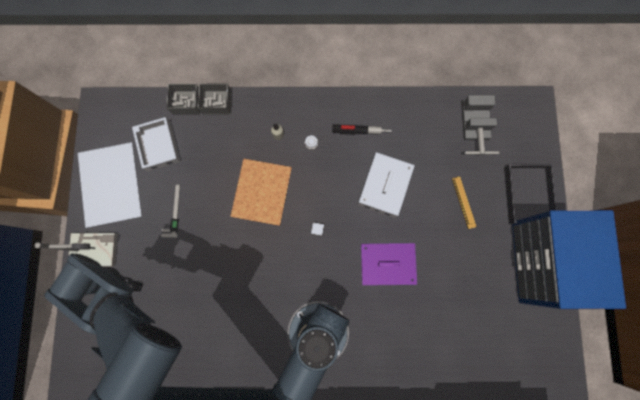

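View pics/scene0.png

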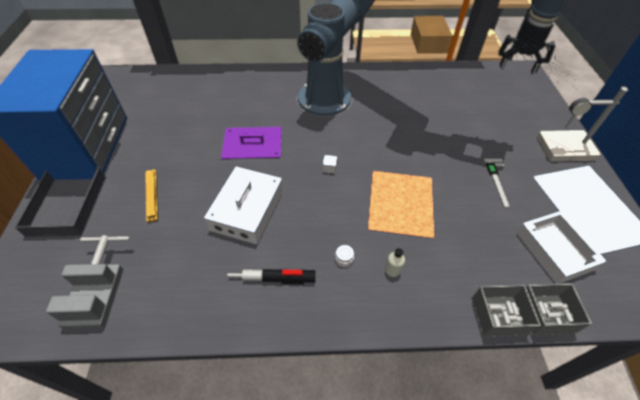

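Top view: grey cover at (387,184) with its handle on the white housing, purple look-alike at (389,264), open housing at (155,143), pad at (262,192). In the scene view the cover is at (246,197), the purple one at (252,142) and the pad at (402,204). The grey cover fits: it sits on a housing that has side walls, and it isn't purple. I'll measure corners in both views and check one enlarged crop.

```bash
cat > h.py <<'E'
from cell import *
import cv2,numpy as np
from scipy.spatial.transform import Rotation as Rot
W,H=640,400
def pose():
    s=sense();T=np.eye(4);T[:3,:3]=Rot.from_euler('xyz',s["tool_rot"]).as_matrix();T[:3,3]=s["position"];return T
def ray(name,uv,T=None):
    c=camera_info(name);f=H/2/np.tan(np.radians(c["vfov"])/2)
    d=(np.array(uv,float)-[c["cx"],c["cy"]])/f
    if name!="wrist":
        R=np.array(c["R"]);v=R.T@[d[0],d[1],1];return -R.T@np.array(c["t"]),v/np.linalg.norm(v)
    th=np.hypot(*d);k=np.sin(th)/th if th>1e-9 else 1
    M=T@np.array(c["mount"]);return M[:3,3],M[:3,:3]@[d[0]*k,d[1]*k,np.cos(th)]
def onz(r,z): o,d=r;return o+d*(z-o[2])/d[2]
def tri(*rs):
    A=sum(np.eye(3)-np.outer(d,d) for o,d in rs);b=sum((np.eye(3)-np.outer(d,d))@o for o,d in rs)
    p=np.linalg.solve(A,b);return p,max(np.linalg.norm(np.cross(p-o,d)) for o,d in rs)
def blob(mask,near):
    n,l,st,ce=cv2.connectedComponentsWithStats(mask.astype(np.uint8));k=l[near[1],near[0]]
    if k==0:k=1+np.argmin(np.hypot(*(ce[1:]-near).T))
    return (l==k).astype(np.uint8)
def quad(m):
    c=max(cv2.findContours(m,cv2.RETR_EXTERNAL,cv2.CHAIN_APPROX_NONE)[0],key=cv2.contourArea)
    h=cv2.convexHull(c);e=0.02
    while len(a:=cv2.approxPolyDP(h,e*cv2.arcLength(h,True),True))>4:e+=.005
    return a[:,0,:].astype(float)
E
python3 - <<'E'
from h import *
t=cv2.imread("pics/top0.png");s=cv2.imread("pics/scene0.png")
def orange(i):
    h=cv2.cvtColor(i,cv2.COLOR_BGR2HSV);return (h[...,0]<22)&(h[...,1]>90)&(h[...,2]>120)
pt=quad(blob(orange(t),(262,192)));ps=quad(blob(orange(s),(402,204)))
W0=[onz(ray("top",u),.004) for u in pt];W1=[onz(ray("scene",u),.004) for u in ps]
print("pad top\n",np.round(W0,3),"\nscene\n",np.round(W1,3), np.mean(W0,0),np.mean(W1,0))
print("pad tri",tri(ray("top",pt.mean(0)),ray("scene",ps.mean(0))))
def white(i,v):
    h=cv2.cvtColor(i,cv2.COLOR_BGR2HSV);return (h[...,2]>v)&(h[...,1]<60)
for v in(150,):
    ct=quad(blob(white(t,v),(375,195)))
    print("cover top",ct.tolist(),np.round([onz(ray("top",u),.065) for u in ct],3).tolist())
print(s[185:245:6,246],s[200,200:290:8])
c=np.hstack([cv2.resize(t[140:230,345:430],(400,424),interpolation=2),cv2.resize(s[160:250,200:285],(400,424),interpolation=2)])
cv2.imwrite("pics/crop1.png",c)
E
```

```text
pad top
 [[0.644 0.287 0.004]
 [0.608 0.101 0.004]
 [0.387 0.147 0.004]
 [0.422 0.325 0.004]] 
scene
 [[0.391 0.144 0.004]
 [0.426 0.328 0.004]
 [0.648 0.285 0.004]
 [0.612 0.102 0.004]] [0.51552489 0.21499681 0.004     ] [0.51886616 0.21477116 0.004     ]
pad tri (array([ 0.51658169,  0.21736236, -0.00817684]), np.float64(0.0004927958746434549))
cover top [[376.0, 153.0], [413.0, 165.0], [398.0, 214.0], [359.0, 201.0]] [[0.649, -0.221, 0.065], [0.602, -0.357, 0.065], [0.418, -0.294, 0.065], [0.467, -0.153, 0.065]]
[[246 241 236]
 [156 158 162]
 [207 203 203]
 [251 248 244]
 [251 248 244]
 [251 248 244]
 [251 248 244]
 [251 248 244]
 [ 97  98 101]
 [101 102 105]] [[103  98  98]
 [103  99 100]
 [249 244 239]
 [251 248 244]
 [251 248 244]
 [137 139 140]
 [251 248 244]
 [251 248 244]
 [251 248 244]
 [ 99  98 100]
 [ 98  94  94]
 [103  99 101]]
```

View pics/crop1.png

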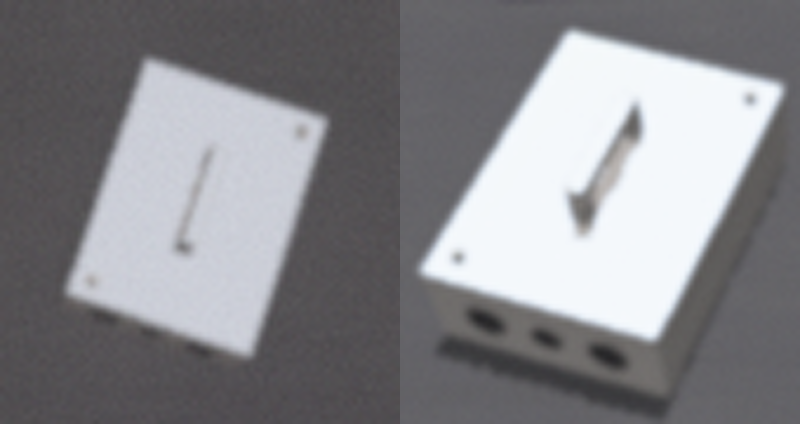

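The crop shows the grey plate with its bow handle and pins at opposite corners, resting on a housing with holes in its side wall. That confirms the target. Next I'll check heights by triangulating and plan the first move.

```bash
cat >> h.py <<'E'
def go(p,yaw):
    T=pose();d=T[:3,:3].T@(np.array(p)-T[:3,3])*1000
    G=Rot.from_euler('xyz',[np.pi,0,yaw]).as_matrix()
    w=Rot.from_matrix(T[:3,:3].T@G).as_rotvec()
    print("go",np.round(d,1).tolist(),np.round(w,4).tolist())
def shot(n):
    T=pose();i=get_image("wrist");cv2.imwrite(f"pics/{n}.png",i);np.save(f"pics/{n}.npy",T);return i,T
E
python3 - <<'E'
from h import *
top=[[413,165],[376,153],[359,201],[398,214]]
sc=np.array([[420,270],[655,340],[783,85],[570,30]])*90/424.;sc[:,0]*=85/90*424/400;sc+=[200,160]
P=[tri(ray("top",a),ray("scene",b)) for a,b in zip(top,sc)]
for p in P:print(np.round(p[0],3),round(p[1],4))
m=np.mean([p[0] for p in P],0);print(m)
go([.5,.23,.40],2.82);go([.52,-.25,.40],2.797)
E
```

```text
[ 0.605 -0.233  0.104] 0.1135
[ 0.66  -0.103  0.111] 0.1139
[ 0.489 -0.027  0.13 ] 0.1254
[ 0.434 -0.155  0.127] 0.1285
[ 0.54704996 -0.12954365  0.11825489]
go [-405.1, -252.0, 4.2] [-0.0019, -0.0003, 0.0088]
go [-571.8, -702.5, 5.0] [-0.0019, -0.0003, 0.0318]
```

```bash
python3 - <<'E'
from h import *
top=[[413,165],[376,153],[359,201],[398,214]]
sc=np.array([[20,270],[255,340],[383,85],[170,30]])*[85/400,90/424]+[200,160]
P=[tri(ray("top",a),ray("scene",b)) for a,b in zip(top,sc)]
for p in P:print(np.round(p[0],3),round(p[1],4))
m=np.mean([p[0] for p in P],0);print(m)
E
python3 -m pendant '{"series":[{"tx":-34,"ty":-21},{"tx":-68,"ty":-42},{"tx":-102,"ty":-63},{"tx":-136,"ty":-84},{"tx":-170,"ty":-105},{"tx":-204,"ty":-126},{"tx":-238,"ty":-147},{"tx":-272,"ty":-168},{"tx":-306,"ty":-189},{"tx":-340,"ty":-210},{"tx":-374,"ty":-231},{"tx":-405,"ty":-252}]}'
```

```text
[ 0.603 -0.359  0.064] 0.0014
[ 0.651 -0.22   0.057] 0.0011
[ 0.467 -0.152  0.066] 0.0015
[ 0.418 -0.292  0.069] 0.0017
[ 0.53449937 -0.25562476  0.06396598]validation failed for argument at $.se...
```

The plate's top measures 0.064 m (0.065 expected), with its centre at (0.534, -0.256). The move was refused, so I'll write out every field.

```bash
python3 -m pendant '{"series":[{"tx":-34,"ty":-21,"tz":0,"wx":0,"wy":0,"wz":0,"gripper":1},{"tx":-68,"ty":-42,"tz":0,"wx":0,"wy":0,"wz":0,"gripper":1},{"tx":-102,"ty":-63,"tz":0,"wx":0,"wy":0,"wz":0,"gripper":1},{"tx":-136,"ty":-84,"tz":0,"wx":0,"wy":0,"wz":0,"gripper":1},{"tx":-170,"ty":-105,"tz":0,"wx":0,"wy":0,"wz":0,"gripper":1},{"tx":-204,"ty":-126,"tz":0,"wx":0,"wy":0,"wz":0,"gripper":1},{"tx":-238,"ty":-147,"tz":0,"wx":0,"wy":0,"wz":0,"gripper":1},{"tx":-272,"ty":-168,"tz":0,"wx":0,"wy":0,"wz":0,"gripper":1},{"tx":-306,"ty":-189,"tz":0,"wx":0,"wy":0,"wz":0,"gripper":1},{"tx":-340,"ty":-210,"tz":0,"wx":0,"wy":0,"wz":0,"gripper":1},{"tx":-374,"ty":-231,"tz":0,"wx":0,"wy":0,"wz":0,"gripper":1},{"tx":-405,"ty":-252,"tz":0,"wx":0,"wy":0,"wz":0,"gripper":1}]}' 40
```

```text
time: 1.3
position: [0.5011, 0.2287, 0.4044]
tool_rot: [-3.141, -0.0, 2.828]
force: [0.4, 0.2, -0.5]
grip_width: 0.0853
grip_force: 0.0
```

Run:
```python
from h import *
T=pose();i,T=shot("w1")
print(T[:3,3],sense()["time"])
go([.50,-.25,.42],2.797)
```

```text
[0.50106089 0.22873091 0.4043811 ] 1.35
go [-143.4, -453.1, -13.9] [-0.0018, 0.0051, 0.0283]
```

```bash
python3 -m pendant '{"series":[{"tx":-14,"ty":-45,"tz":-2,"wx":0,"wy":0,"wz":0,"gripper":1},{"tx":-28,"ty":-90,"tz":-4,"wx":0,"wy":0,"wz":0,"gripper":1},{"tx":-43,"ty":-135,"tz":-6,"wx":0,"wy":0,"wz":0,"gripper":1},{"tx":-57,"ty":-180,"tz":-8,"wx":0,"wy":0,"wz":0,"gripper":1},{"tx":-71,"ty":-225,"tz":-10,"wx":0,"wy":0,"wz":0.01,"gripper":1},{"tx":-86,"ty":-270,"tz":-12,"wx":0,"wy":0,"wz":0.01,"gripper":1},{"tx":-100,"ty":-315,"tz":-14,"wx":0,"wy":0,"wz":0.02,"gripper":1},{"tx":-114,"ty":-360,"tz":-14,"wx":0,"wy":0,"wz":0.02,"gripper":1},{"tx":-129,"ty":-405,"tz":-14,"wx":0,"wy":0,"wz":0.03,"gripper":1},{"tx":-143,"ty":-453,"tz":-14,"wx":0,"wy":0,"wz":0.03,"gripper":1},{"tx":-143,"ty":-453,"tz":-14,"wx":0,"wy":0,"wz":0.03,"gripper":1}]}'
python3 - <<'E'
from h import *
i,T=shot("w2");print(T[:3,3])
a=cv2.imread("pics/w1.png")
cv2.imwrite("pics/w12.png",np.vstack([cv2.resize(a,(480,300)),cv2.resize(i,(480,300))]))
E
```

```text
time: 2.45
position: [0.4969, -0.2506, 0.4186]
tool_rot: [-3.139, 0.003, 2.792]
force: [-0.1, 0.7, 0.4]
grip_width: 0.0854
grip_force: 0.0
[ 0.49685175 -0.2506379   0.41857821]
```

View pics/w12.png

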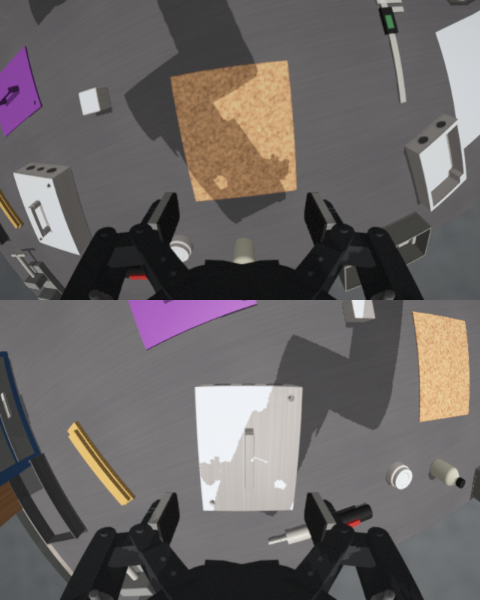

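Upper half (w1): the pad spans about (230,85)-(395,265) in image pixels. Lower half (w2): the cover spans about (260,115)-(403,280), with pins at (387,130) and (282,268) and the handle from (332,173) to (332,250). I'll measure it and get a crop of the handle.

Run:
```python
from h import *
i=cv2.imread("pics/w2.png");T=np.load("pics/w2.npy")
h=cv2.cvtColor(i,cv2.COLOR_BGR2HSV)
m=((h[...,2]>135)&(h[...,1]<60)).astype(np.uint8)
m=cv2.morphologyEx(m,cv2.MORPH_OPEN,np.ones((5,5)))
q=quad(blob(m,(290,220)));Pq=np.array([onz(ray("wrist",u,T),.065) for u in q])
print(q.tolist(),np.round(Pq,4).tolist(),Pq.mean(0));print([round(float(np.linalg.norm(Pq[k]-Pq[k-1])),3) for k in range(4)])
for a in range(4):
    d=Pq[a]-Pq[a-1]
    print(np.arctan2(d[1],d[0]))
a=cv2.imread("pics/w1.png");Ta=np.load("pics/w1.npy");h=cv2.cvtColor(a,cv2.COLOR_BGR2HSV)
mp=cv2.morphologyEx(((h[...,0]<22)&(h[...,1]>80)&(h[...,2]>70)).astype(np.uint8),cv2.MORPH_CLOSE,np.ones((5,5)))
qa=quad(blob(mp,(320,200)));Pa=np.array([onz(ray("wrist",u,Ta),.004) for u in qa]);print("pad",qa.tolist(),np.round(Pa,4).tolist(),Pa.mean(0))
# pad height: w1 vs top vs scene
t=cv2.imread("pics/top0.png");hs=cv2.cvtColor(t,cv2.COLOR_BGR2HSV)
pt=quad(blob((hs[...,0]<22)&(hs[...,1]>90)&(hs[...,2]>120),(262,192)))
key=lambda P:P[np.argsort([np.arctan2(*(p-P.mean(0))[:2]) for p in P])]
Wt=np.array([onz(ray("top",u),.004) for u in pt])
for k,p in enumerate(Wt):
    j=np.argmin(np.linalg.norm(Pa-p,axis=1));print("pad corner",np.round(tri(ray("top",pt[k]),ray("wrist",qa[j],Ta))[0],4))
cv2.imwrite("pics/crop2.png",cv2.resize(i[100:300,240:430],(760,600),interpolation=cv2.INTER_CUBIC))
```

```text
[[402.0, 116.0], [390.0, 279.0], [270.0, 280.0], [259.0, 116.0]] [[0.4654, -0.1508, 0.065], [0.6534, -0.2176, 0.065], [0.6024, -0.36, 0.065], [0.4147, -0.292, 0.065]] [ 0.53397164 -0.25509457  0.065     ]
[0.15, 0.199, 0.151, 0.2]
1.2260271281475144
-0.3412629445725979
-1.914044252095028
2.7938166573401673
pad [[382.0, 81.0], [395.0, 251.0], [262.0, 268.0], [227.0, 103.0]] [[0.4244, 0.3279, 0.004], [0.6458, 0.2874, 0.004], [0.6143, 0.1028, 0.004], [0.3902, 0.1437, 0.004]] [0.51864495 0.21544757 0.004     ]
pad corner [0.6439 0.2867 0.0066]
pad corner [0.6105 0.1021 0.0053]
pad corner [0.3887 0.1461 0.0088]
pad corner [ 0.4246  0.3301 -0.0134]
```

View pics/crop2.png

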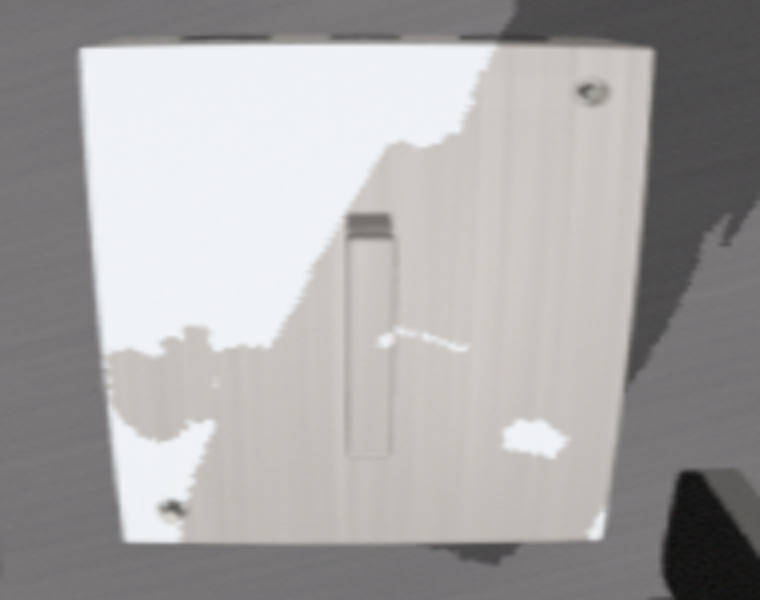

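Two results agree: the cover is 0.200 x 0.150 m centred at (0.534, -0.255) with yaw -0.345, and the pad is centred at (0.517, 0.215) with yaw -0.18. The crop shows the bar's top face at (326,179)-(339,252) in image pixels. I'll check its height and plan the grasp.

Run:
```python
from h import *
T=np.load("pics/w2.npy");u=[(326.7,179.3),(338.7,179.3),(326.2,252.3),(338,252.3)]
P=np.array([onz(ray("wrist",a,T),.1) for a in u]);print(P.mean(0),np.linalg.norm(P[2]-P[0]),np.linalg.norm(P[1]-P[0]))
# scene bar-top ends from crop1: right half (235,100)&(175,190)
# height: rays of far bar end in wrist vs scene
for w,s in (((P[0]+P[1])/2,(236,97)),((P[2]+P[3])/2,(172,188))):
    c=camera_info("wrist");px=np.add(u[0],u[1])/2 if w[0]<.53 else np.add(u[2],u[3])/2
    print(np.round(tri(ray("wrist",px,T),ray("scene",(200+s[0]*85/400,160+s[1]*90/424))),4))if 0 else print(np.round(tri(ray("wrist",px,T),ray("scene",(200+s[0]*85/400,160+s[1]*90/424)))[0],4))
go([.534,-.255,.30],2.797);go([.534,-.255,.249],2.797)
```

```text
[ 0.53417842 -0.25422752  0.1       ] 0.07967130329720949 0.011558690387147217
[ 0.4981 -0.2393  0.094 ]
[ 0.5718 -0.268   0.0998]
go [-37.7, 6.0, 118.2] [-0.0002, 0.0001, -0.0032]
go [-37.7, 6.0, 169.2] [-0.0002, 0.0001, -0.0032]
```

```bash
python3 -m pendant '{"series":[{"tx":-19,"ty":3,"tz":40,"wx":0,"wy":0,"wz":0,"gripper":1},{"tx":-38,"ty":6,"tz":80,"wx":0,"wy":0,"wz":-0.003,"gripper":1},{"tx":-38,"ty":6,"tz":118,"wx":0,"wy":0,"wz":-0.003,"gripper":1},{"tx":-38,"ty":6,"tz":140,"wx":0,"wy":0,"wz":-0.003,"gripper":0.5},{"tx":-38,"ty":6,"tz":158,"wx":0,"wy":0,"wz":-0.003,"gripper":0.1},{"tx":-38,"ty":6,"tz":169,"wx":0,"wy":0,"wz":-0.003,"gripper":0.0},{"tx":-38,"ty":6,"tz":169,"wx":0,"wy":0,"wz":-0.003,"gripper":0.0}]}'
python3 - <<'E'
from h import *
i,T=shot("w3");print(T[:3,3]);go([.534,-.255,.249],2.797)
E
```

```text
time: 3.2
position: [0.5342, -0.2504, 0.2482]
tool_rot: [3.14, -0.004, 2.803]
force: [0.2, -0.3, 0.3]
grip_width: 0.0428
grip_force: 0.0
[ 0.53415844 -0.25036381  0.24821641]
go [-0.8, -4.0, 0.4] [0.0006, -0.0015, 0.0058]
```

View pics/w3.png

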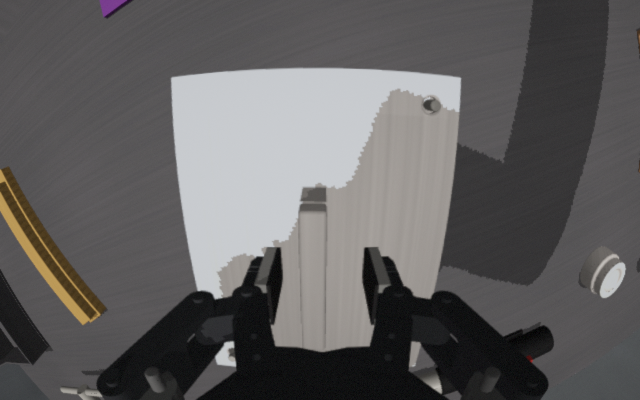

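The handle bar stands at x=313, between the pads at 272 and 372 (centre 322). That means a shift of about -4 mm along y, matching the pose reading. I'll shift and close.

```bash
python3 -m pendant '{"series":[{"tx":-1,"ty":-4,"tz":0,"wx":0,"wy":0,"wz":0.006,"gripper":0},{"tx":-1,"ty":-4,"tz":0,"wx":0,"wy":0,"wz":0.006,"gripper":0},{"tx":-1,"ty":-4,"tz":0,"wx":0,"wy":0,"wz":0.006,"gripper":-1},{"tx":-1,"ty":-4,"tz":0,"wx":0,"wy":0,"wz":0.006,"gripper":-1},{"tx":-1,"ty":-4,"tz":0,"wx":0,"wy":0,"wz":0.006,"gripper":-1},{"tx":-1,"ty":-4,"tz":0,"wx":0,"wy":0,"wz":0.006,"gripper":-1},{"tx":-1,"ty":-4,"tz":0,"wx":0,"wy":0,"wz":0.006,"gripper":-1},{"tx":-1,"ty":-4,"tz":0,"wx":0,"wy":0,"wz":0.006,"gripper":-1}]}' 80
```

```text
time: 4.05
position: [0.5343, -0.2561, 0.2506]
tool_rot: [-3.141, 0.001, 2.796]
force: [-0.7, 0.3, 5.3]
grip_width: 0.0102
grip_force: 78.9
```

```bash
python3 -m pendant '{"series":[{"tx":0,"ty":0,"tz":-4,"wx":0,"wy":0,"wz":0,"gripper":-1},{"tx":0,"ty":0,"tz":-10,"wx":0,"wy":0,"wz":0,"gripper":-1},{"tx":0,"ty":0,"tz":-18,"wx":0,"wy":0,"wz":0,"gripper":-1},{"tx":0,"ty":0,"tz":-28,"wx":0,"wy":0,"wz":0,"gripper":-1},{"tx":0,"ty":0,"tz":-40,"wx":0,"wy":0,"wz":0,"gripper":-1},{"tx":0,"ty":0,"tz":-55,"wx":0,"wy":0,"wz":0,"gripper":-1},{"tx":0,"ty":0,"tz":-75,"wx":0,"wy":0,"wz":0,"gripper":-1},{"tx":0,"ty":0,"tz":-95,"wx":0,"wy":0,"wz":0,"gripper":-1},{"tx":0,"ty":0,"tz":-110,"wx":0,"wy":0,"wz":0,"gripper":-1},{"tx":0,"ty":0,"tz":-120,"wx":0,"wy":0,"wz":0,"gripper":-1},{"tx":0,"ty":0,"tz":-120,"wx":0,"wy":0,"wz":0,"gripper":-1}]}'
python3 - <<'E'
from h import *
i,T=shot("w4");cv2.imwrite("pics/s4.png",np.vstack([cv2.resize(i,(480,300)),cv2.resize(get_image("scene"),(480,300))]));print(T[:3,3]);go([.517,.215,.37],2.797+.165)
E
```

```text
time: 5.15
position: [0.5345, -0.2561, 0.3718]
tool_rot: [-3.14, 0.004, 2.796]
force: [-0.4, -0.2, -3.9]
grip_width: 0.0104
grip_force: 78.2
[ 0.53445174 -0.25614483  0.37183287]
go [175.5, 437.2, -0.2] [0.0001, -0.0004, -0.1662]
```

View pics/s4.png

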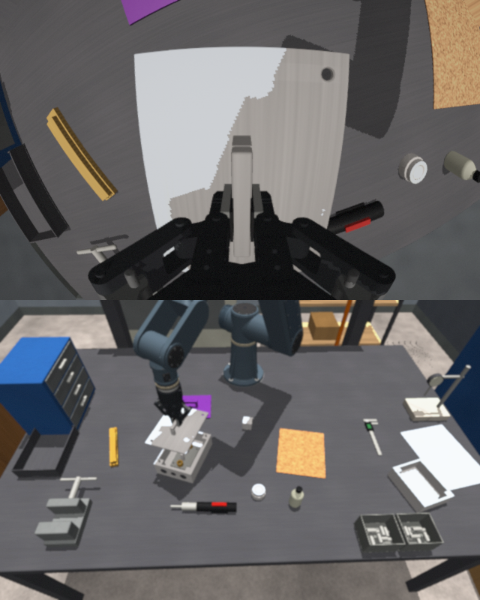

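The cover hangs level from the handle (hole open at (436,98) in wrist pixels), and the housing below shows the carrier with its brass bushes. The weight reads about 4 N. Now carrying it over the pad, turning 0.165 rad to match the pad.

```bash
python3 -m pendant '{"series":[{"tx":7,"ty":18,"tz":0,"wx":0,"wy":0,"wz":-0.01,"gripper":-1},{"tx":22,"ty":55,"tz":0,"wx":0,"wy":0,"wz":-0.02,"gripper":-1},{"tx":40,"ty":99,"tz":0,"wx":0,"wy":0,"wz":-0.04,"gripper":-1},{"tx":58,"ty":143,"tz":0,"wx":0,"wy":0,"wz":-0.06,"gripper":-1},{"tx":76,"ty":188,"tz":0,"wx":0,"wy":0,"wz":-0.075,"gripper":-1},{"tx":94,"ty":233,"tz":0,"wx":0,"wy":0,"wz":-0.09,"gripper":-1},{"tx":112,"ty":278,"tz":0,"wx":0,"wy":0,"wz":-0.11,"gripper":-1},{"tx":130,"ty":323,"tz":0,"wx":0,"wy":0,"wz":-0.125,"gripper":-1},{"tx":147,"ty":366,"tz":0,"wx":0,"wy":0,"wz":-0.14,"gripper":-1},{"tx":162,"ty":403,"tz":0,"wx":0,"wy":0,"wz":-0.15,"gripper":-1},{"tx":171,"ty":426,"tz":0,"wx":0,"wy":0,"wz":-0.16,"gripper":-1},{"tx":175.5,"ty":437,"tz":0,"wx":0,"wy":0,"wz":-0.166,"gripper":-1}]}'
python3 - <<'E'
from h import *
i=get_image("top")
cv2.imwrite("pics/t5.png",i)
T=pose();print(T[:3,3]);go([.517,.215,.195],2.962)
E
```

```text
time: 6.45
position: [0.5157, 0.2175, 0.3687]
tool_rot: [-3.141, -0.003, 2.966]
force: [0.7, -0.4, -3.8]
grip_width: 0.0107
grip_force: 78.4
[0.51587802 0.2178023  0.36883254]
go [-2.0, -2.7, 173.8] [0.0008, -0.0023, 0.0035]
```

```bash
python3 -m pendant '{"series":[{"tx":-1,"ty":-1,"tz":15,"wx":0,"wy":0,"wz":0,"gripper":-1},{"tx":-2,"ty":-2,"tz":40,"wx":0,"wy":0,"wz":0,"gripper":-1},{"tx":-2,"ty":-2,"tz":70,"wx":0,"wy":0,"wz":0,"gripper":-1},{"tx":-2,"ty":-2,"tz":100,"wx":0,"wy":0,"wz":0,"gripper":-1},{"tx":-2,"ty":-2,"tz":125,"wx":0,"wy":0,"wz":0,"gripper":-1},{"tx":-2,"ty":-2,"tz":145,"wx":0,"wy":0,"wz":0,"gripper":-1},{"tx":-2,"ty":-2,"tz":157,"wx":0,"wy":0,"wz":0,"gripper":-1},{"tx":-2,"ty":-2,"tz":164,"wx":0,"wy":0,"wz":0,"gripper":-1},{"tx":-2,"ty":-2,"tz":167,"wx":0,"wy":0,"wz":0,"gripper":-1},{"tx":-2,"ty":-2,"tz":167,"wx":0,"wy":0,"wz":0,"gripper":-1},{"tx":-2,"ty":-2,"tz":167,"wx":0,"wy":0,"wz":0,"gripper":-1}]}'
python3 -m pendant '{"series":[{"tx":0,"ty":0,"tz":1,"wx":0,"wy":0,"wz":0,"gripper":-1},{"tx":0,"ty":0,"tz":2,"wx":0,"wy":0,"wz":0,"gripper":-1},{"tx":0,"ty":0,"tz":3,"wx":0,"wy":0,"wz":0,"gripper":-1},{"tx":0,"ty":0,"tz":4,"wx":0,"wy":0,"wz":0,"gripper":-1},{"tx":0,"ty":0,"tz":4,"wx":0,"wy":0,"wz":0,"gripper":-1}]}'
```

```text
time: 7.6
position: [0.5192, 0.2123, 0.2035]
tool_rot: [3.141, 0.002, 2.962]
force: [-1.0, -0.4, -4.3]
grip_width: 0.0108
grip_force: 78.3
time: 8.1
position: [0.5187, 0.2123, 0.1986]
tool_rot: [-3.141, -0.0, 2.962]
force: [-0.6, -0.8, -4.4]
grip_width: 0.0101
grip_force: 78.3
```

```bash
python3 -m pendant '{"series":[{"tx":0,"ty":0,"tz":1,"wx":0,"wy":0,"wz":0,"gripper":-1},{"tx":0,"ty":0,"tz":2,"wx":0,"wy":0,"wz":0,"gripper":-1},{"tx":0,"ty":0,"tz":3,"wx":0,"wy":0,"wz":0,"gripper":-1},{"tx":0,"ty":0,"tz":3,"wx":0,"wy":0,"wz":0,"gripper":-1}]}'
```

```text
time: 8.5
position: [0.5187, 0.2123, 0.1955]
tool_rot: [-3.141, -0.0, 2.962]
force: [-0.7, -0.4, -4.6]
grip_width: 0.0102
grip_force: 78.3
```

```bash
python3 -m pendant '{"series":[{"tx":0,"ty":0,"tz":1,"wx":0,"wy":0,"wz":0,"gripper":-1},{"tx":0,"ty":0,"tz":2,"wx":0,"wy":0,"wz":0,"gripper":-1},{"tx":0,"ty":0,"tz":2,"wx":0,"wy":0,"wz":0,"gripper":-1}]}'
```

```text
time: 8.8
position: [0.5188, 0.2123, 0.1946]
tool_rot: [3.141, 0.0, 2.962]
force: [-1.1, -0.8, 4.5]
grip_width: 0.0103
grip_force: 79.6
```

Contact: the force changed sign from -4.6 to +4.5 N at z=0.1946, as expected. Releasing and rising.

```bash
python3 -m pendant '{"series":[{"tx":0,"ty":0,"tz":0,"wx":0,"wy":0,"wz":0,"gripper":0.3},{"tx":0,"ty":0,"tz":0,"wx":0,"wy":0,"wz":0,"gripper":0.3},{"tx":0,"ty":0,"tz":0,"wx":0,"wy":0,"wz":0,"gripper":0.3},{"tx":0,"ty":0,"tz":0,"wx":0,"wy":0,"wz":0,"gripper":0.3},{"tx":0,"ty":0,"tz":-5,"wx":0,"wy":0,"wz":0,"gripper":0.3},{"tx":0,"ty":0,"tz":-20,"wx":0,"wy":0,"wz":0,"gripper":0.3},{"tx":0,"ty":0,"tz":-50,"wx":0,"wy":0,"wz":0,"gripper":0.3},{"tx":0,"ty":0,"tz":-90,"wx":0,"wy":0,"wz":0,"gripper":0.3},{"tx":0,"ty":0,"tz":-130,"wx":0,"wy":0,"wz":0,"gripper":0.3},{"tx":0,"ty":0,"tz":-170,"wx":0,"wy":0,"wz":0,"gripper":0.3},{"tx":0,"ty":0,"tz":-195,"wx":0,"wy":0,"wz":0,"gripper":0.3},{"tx":0,"ty":0,"tz":-205,"wx":0,"wy":0,"wz":0,"gripper":0.3}]}'
python3 - <<'E'
from h import *
i,T=shot("w6");print(T[:3,3]);go([.50,-.245,.42],2.797)
h=cv2.cvtColor(i,cv2.COLOR_BGR2HSV)
q=quad(blob(cv2.morphologyEx(((h[...,2]>135)&(h[...,1]<45)).astype(np.uint8),cv2.MORPH_OPEN,np.ones((5,5))),(280,200)))
P=np.array([onz(ray("wrist",u,T),.009) for u in q]);print(q.tolist(),P.mean(0))
E
```

```text
time: 10.0
position: [0.5192, 0.2125, 0.4021]
tool_rot: [3.139, 0.006, 2.962]
force: [-0.2, 1.1, -0.7]
grip_width: 0.0556
grip_force: 0.0
[0.51915252 0.21245529 0.40209847]
go [-62.9, -453.5, -18.6] [0.0027, 0.0054, 0.165]
[[385.0, 81.0], [378.0, 237.0], [265.0, 238.0], [257.0, 82.0]] [0.5176152  0.21263676 0.009     ]
```

The cover lies at (0.518, 0.213), within 3 mm of the pad's centre. Back to the housing.

```bash
python3 -m pendant '{"series":[{"tx":-6,"ty":-42,"tz":-3,"wx":0,"wy":0,"wz":0.02,"gripper":0.3},{"tx":-12,"ty":-84,"tz":-6,"wx":0,"wy":0,"wz":0.03,"gripper":0.3},{"tx":-18,"ty":-126,"tz":-9,"wx":0,"wy":0,"wz":0.05,"gripper":0.3},{"tx":-24,"ty":-168,"tz":-12,"wx":0,"wy":0,"wz":0.06,"gripper":0.3},{"tx":-30,"ty":-210,"tz":-15,"wx":0,"wy":0,"wz":0.08,"gripper":0.3},{"tx":-36,"ty":-252,"tz":-18,"wx":0,"wy":0,"wz":0.09,"gripper":0.3},{"tx":-42,"ty":-294,"tz":-18,"wx":0,"wy":0,"wz":0.11,"gripper":0.3},{"tx":-48,"ty":-336,"tz":-18,"wx":0,"wy":0,"wz":0.12,"gripper":0.3},{"tx":-54,"ty":-378,"tz":-18,"wx":0,"wy":0,"wz":0.14,"gripper":0.3},{"tx":-60,"ty":-420,"tz":-18,"wx":0,"wy":0,"wz":0.15,"gripper":0.3},{"tx":-63,"ty":-453,"tz":-18,"wx":0,"wy":0.005,"wz":0.165,"gripper":0.3},{"tx":-63,"ty":-453,"tz":-18,"wx":0,"wy":0.005,"wz":0.165,"gripper":0.3}]}'
python3 - <<'E'
from h import *
i,T=shot("w7");print(T[:3,3])
cv2.imwrite("pics/crop7.png",cv2.resize(i[100:300,240:430],(760,600),interpolation=cv2.INTER_CUBIC))
E
```

```text
time: 11.25
position: [0.4993, -0.2488, 0.4148]
tool_rot: [-3.14, -0.006, 2.792]
force: [0.6, 0.5, -0.2]
grip_width: 0.0559
grip_force: 0.0
[ 0.4993316  -0.2488043   0.41479067]
```

View pics/crop7.png

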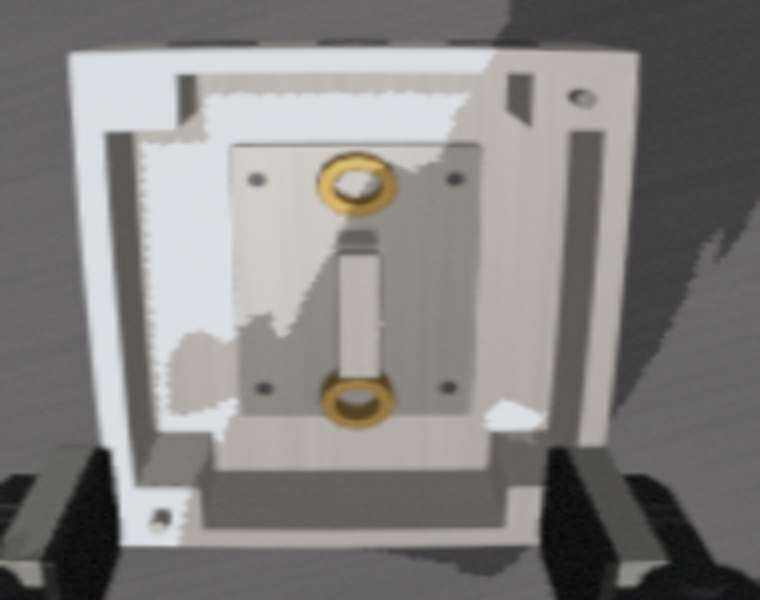

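The crop shows the carrier with its bar top face at crop (338,253)-(381,378), bushes at (357,186) and (357,402), and plate corners (230,143), (480,143), (472,416), (238,416). Converting these to world points.

Run:
```python
from h import *
T=np.load("pics/w7.npy")
def P(c,z): return np.array([onz(ray("wrist",(240+u/4,100+v/3),T),z) for u,v in c])
b=P([(338,253),(381,253),(340,378),(381,378)],.054);p=P([(230,143),(480,143),(238,416),(472,416)],.016)
r=P([(70,52),(637,52),(122,545),(605,545)],.06)
for n,x in(("bar",b),("plate",p),("rim",r)):
    d=(x[0]+x[1]-x[2]-x[3])/2;e=(x[1]+x[3]-x[0]-x[2])/2
    print(n,np.round(x.mean(0),4),"len",np.linalg.norm(d).round(4),"wid",np.linalg.norm(e).round(4),"yaw",np.arctan2(d[1],d[0]).round(4),np.arctan2(-e[0],e[1]).round(4))
go([.533,-.255,.30],2.797)
```

```text
bar [ 0.5358 -0.2531  0.054 ] len 0.0503 wid 0.0119 yaw 2.8051 -0.3507
plate [ 0.5356 -0.2536  0.016 ] len 0.1206 wid 0.0763 yaw 2.7976 -0.3502
rim [ 0.5357 -0.2528  0.06  ] len 0.2014 wid 0.1512 yaw 2.8138 -0.3516
go [-35.6, 3.6, 114.4] [0.0006, -0.0081, -0.0038]
```

All sizes match. I'll descend to 0.29 and take a second view for the bar's height.

```bash
python3 -m pendant '{"series":[{"tx":-10,"ty":1,"tz":30,"wx":0,"wy":-0.003,"wz":0,"gripper":0.1},{"tx":-20,"ty":3,"tz":60,"wx":0,"wy":-0.006,"wz":0,"gripper":0},{"tx":-30,"ty":4,"tz":90,"wx":0,"wy":-0.006,"wz":0,"gripper":0},{"tx":-37,"ty":5,"tz":115,"wx":0,"wy":-0.006,"wz":0,"gripper":0},{"tx":-37,"ty":5,"tz":120,"wx":0,"wy":-0.006,"wz":0,"gripper":0},{"tx":-37,"ty":5,"tz":120,"wx":0,"wy":-0.006,"wz":0,"gripper":0},{"tx":-37,"ty":5,"tz":120,"wx":0,"wy":-0.006,"wz":0,"gripper":0}]}'
python3 - <<'E'
from h import *
i,T=shot("w8");print(T[:3,3],sense()["tool_rot"])
cv2.imwrite("pics/crop8.png",cv2.resize(i[100:300,220:430],(798,600),interpolation=cv2.INTER_CUBIC))
E
```

```text
time: 12.0
position: [0.5357, -0.2517, 0.2972]
tool_rot: [-3.141, 0.001, 2.798]
force: [0.7, 0.5, -0.3]
grip_width: 0.0431
grip_force: 0.0
[ 0.53571539 -0.25171375  0.29722848] [-3.14073020e+00  2.67303985e-03  2.79723566e+00]
```

View pics/crop8.png

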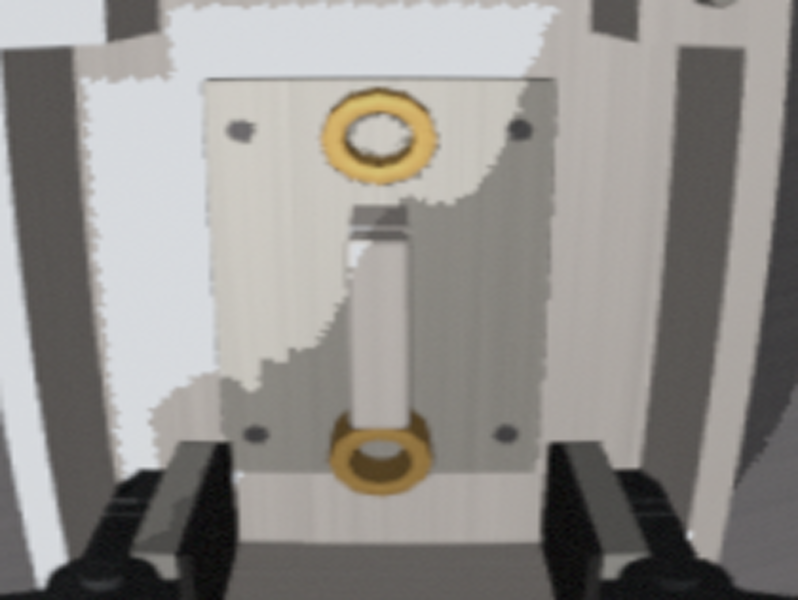

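The bar's top face in this view is at crop (349,240), (408,240), (352,427), (409,427), and both bushes stand in place. I'll triangulate against the previous view.

Run:
```python
from h import *
T7=np.load("pics/w7.npy");T=np.load("pics/w8.npy")
a=[(338,253),(381,253),(340,378),(381,378)];b=[(349,240),(408,240),(352,427),(409,427)]
P=[];Q=[]
for u,v in zip(a,b):
    r=ray("wrist",(220+v[0]/3.8,100+v[1]/3),T)
    p,e=tri(ray("wrist",(240+u[0]/4,100+u[1]/3),T7),r);P.append(p);Q.append(onz(r,.054))
print(np.round(P,4),np.mean(P,0));x=np.array(Q);print(x.mean(0),np.linalg.norm(x[0]-x[2]),np.linalg.norm(x[1]-x[0]))
d=x[0]+x[1]-x[2]-x[3];print(np.arctan2(d[1],d[0]))
go([.5355,-.2535,.203],2.796)
```

```text
[[ 0.5103 -0.2505  0.0533]
 [ 0.5049 -0.2374  0.0872]
 [ 0.5586 -0.2676  0.0507]
 [ 0.5632 -0.2566  0.0495]] [ 0.53424679 -0.25301603  0.06018455]
[ 0.53542248 -0.25348262  0.054     ] 0.049465775854230405 0.01103284869421023
2.8022055724179764
go [0.0, -1.4, 94.8] [-0.0009, 0.0027, 0.0012]
```

The bar's top is at about 0.053 m (0.054 expected; one corner is poorly conditioned), centred at (0.5355, -0.2535). Descending.

```bash
python3 -m pendant '{"series":[{"tx":0,"ty":-1.5,"tz":20,"wx":0,"wy":0,"wz":0,"gripper":0},{"tx":0,"ty":-1.5,"tz":40,"wx":0,"wy":0,"wz":0,"gripper":0},{"tx":0,"ty":-1.5,"tz":60,"wx":0,"wy":0,"wz":0,"gripper":0},{"tx":0,"ty":-1.5,"tz":76,"wx":0,"wy":0,"wz":0,"gripper":0},{"tx":0,"ty":-1.5,"tz":88,"wx":0,"wy":0,"wz":0,"gripper":0},{"tx":0,"ty":-1.5,"tz":94,"wx":0,"wy":0,"wz":0,"gripper":0},{"tx":0,"ty":-1.5,"tz":94,"wx":0,"wy":0,"wz":0,"gripper":0},{"tx":0,"ty":-1.5,"tz":94,"wx":0,"wy":0,"wz":0,"gripper":0}]}'
python3 - <<'E'
from h import *
i,T=shot("w9");print(T[:3,3]);go([.5355,-.2535,.203],2.796)
cv2.imwrite("pics/crop9.png",i[100:380,140:500])
E
```

```text
time: 12.85
position: [0.5355, -0.254, 0.2033]
tool_rot: [-3.141, 0.002, 2.797]
force: [0.5, -0.4, 0.5]
grip_width: 0.0429
grip_force: 0.0
[ 0.53554005 -0.25399491  0.20330866]
go [0.3, 0.4, 0.4] [-0.0009, 0.0027, 0.0008]
```

View pics/crop9.png

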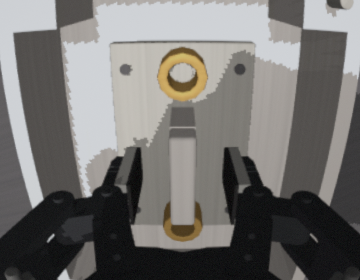

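The bar at x=182 is centred between the pads (140 and 225). Closing.

```bash
python3 -m pendant '{"series":[{"tx":0,"ty":0,"tz":0,"wx":0,"wy":0,"wz":0,"gripper":-0.3},{"tx":0,"ty":0,"tz":0,"wx":0,"wy":0,"wz":0,"gripper":-0.5},{"tx":0,"ty":0,"tz":0,"wx":0,"wy":0,"wz":0,"gripper":-0.6},{"tx":0,"ty":0,"tz":0,"wx":0,"wy":0,"wz":0,"gripper":-0.7},{"tx":0,"ty":0,"tz":0,"wx":0,"wy":0,"wz":0,"gripper":-0.8},{"tx":0,"ty":0,"tz":0,"wx":0,"wy":0,"wz":0,"gripper":-1},{"tx":0,"ty":0,"tz":0,"wx":0,"wy":0,"wz":0,"gripper":-1},{"tx":0,"ty":0,"tz":0,"wx":0,"wy":0,"wz":0,"gripper":-1},{"tx":0,"ty":0,"tz":0,"wx":0,"wy":0,"wz":0,"gripper":-1}]}' 80
python3 -m pendant '{"series":[{"tx":0,"ty":0,"tz":-1,"wx":0,"wy":0,"wz":0,"gripper":-1},{"tx":0,"ty":0,"tz":-3,"wx":0,"wy":0,"wz":0,"gripper":-1},{"tx":0,"ty":0,"tz":-6,"wx":0,"wy":0,"wz":0,"gripper":-1},{"tx":0,"ty":0,"tz":-10,"wx":0,"wy":0,"wz":0,"gripper":-1},{"tx":0,"ty":0,"tz":-14,"wx":0,"wy":0,"wz":0,"gripper":-1},{"tx":0,"ty":0,"tz":-17,"wx":0,"wy":0,"wz":0,"gripper":-1},{"tx":0,"ty":0,"tz":-19,"wx":0,"wy":0,"wz":0,"gripper":-1},{"tx":0,"ty":0,"tz":-20,"wx":0,"wy":0,"wz":0,"gripper":-1},{"tx":0,"ty":0,"tz":-20,"wx":0,"wy":0,"wz":0,"gripper":-1}]}'
```

```text
time: 13.8
position: [0.5353, -0.2538, 0.2029]
tool_rot: [-3.141, 0.001, 2.797]
force: [-1.2, 0.6, 4.9]
grip_width: 0.0105
grip_force: 78.4
time: 14.7
position: [0.5353, -0.2538, 0.2227]
tool_rot: [-3.141, 0.001, 2.797]
force: [-0.2, 0.1, -4.9]
grip_width: 0.0104
grip_force: 77.9
```

```bash
python3 -m pendant '{"series":[{"tx":0,"ty":0,"tz":-2,"wx":0,"wy":0,"wz":0,"gripper":-1},{"tx":0,"ty":0,"tz":-7,"wx":0,"wy":0,"wz":0,"gripper":-1},{"tx":0,"ty":0,"tz":-15,"wx":0,"wy":0,"wz":0,"gripper":-1},{"tx":0,"ty":0,"tz":-27,"wx":0,"wy":0,"wz":0,"gripper":-1},{"tx":0,"ty":0,"tz":-41,"wx":0,"wy":0,"wz":0,"gripper":-1},{"tx":0,"ty":0,"tz":-56,"wx":0,"wy":0,"wz":0,"gripper":-1},{"tx":0,"ty":0,"tz":-71,"wx":0,"wy":0,"wz":0,"gripper":-1},{"tx":0,"ty":0,"tz":-85,"wx":0,"wy":0,"wz":0,"gripper":-1},{"tx":0,"ty":0,"tz":-96,"wx":0,"wy":0,"wz":0,"gripper":-1},{"tx":0,"ty":0,"tz":-103,"wx":0,"wy":0,"wz":0,"gripper":-1},{"tx":0,"ty":0,"tz":-107,"wx":0,"wy":0,"wz":0,"gripper":-1},{"tx":0,"ty":0,"tz":-108,"wx":0,"wy":0,"wz":0,"gripper":-1}]}'
python3 -m pendant '{"series":[{"tx":0,"ty":0,"tz":0,"wx":0,"wy":0,"wz":0,"gripper":-1},{"tx":0,"ty":0,"tz":0,"wx":0,"wy":0,"wz":0,"gripper":-1},{"tx":0,"ty":0,"tz":0,"wx":0,"wy":0,"wz":0,"gripper":-1},{"tx":0,"ty":0,"tz":0,"wx":0,"wy":0,"wz":0,"gripper":-1},{"tx":0,"ty":0,"tz":0,"wx":0,"wy":0,"wz":0,"gripper":-1}]}'
python3 - <<'E'
from h import *
i,T=shot("w10");cv2.imwrite("pics/f10.png",np.vstack([cv2.resize(i,(480,300)),cv2.resize(get_image("scene")[120:290,180:452],(480,300))]))
E
```

```text
time: 15.9
position: [0.5351, -0.2537, 0.3308]
tool_rot: [-3.141, 0.001, 2.797]
force: [-0.5, 0.2, -4.1]
grip_width: 0.0105
grip_force: 78.0
time: 16.4
position: [0.5351, -0.2537, 0.3303]
tool_rot: [-3.141, 0.001, 2.797]
force: [0.7, 0.3, -4.6]
grip_width: 0.0105
grip_force: 78.0
```

View pics/f10.png

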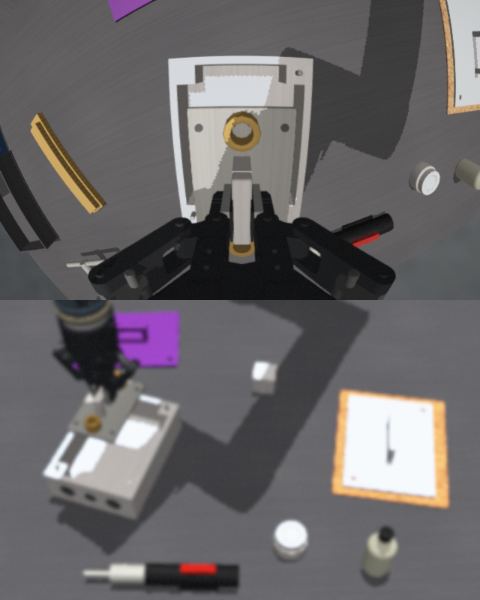

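The carrier hangs level with its near bush seated at view (241,132) and the far one at (241,248). It is straight above the housing, with its underside at about 0.136 m, 76 mm above the rim. The cover lies centred on the pad at view (390,447). Handing in.

```bash
python3 -c "
from cell import *
print(sign_off())"
```

```text
the job is handed in; nothing more can be done
None
```

The job is handed in at about 16.5 s on the robot's clock, but the judge returned no verdict: the cover lies within about 3 mm of the pad's centre, and the carrier is held level and still about 75 mm above the housing's rim with both bushes on their spigots.

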